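Load a casting on its dowels, prove it is down with the seat gauge, clamp it

ROBOT

A 7-joint arm with a two-finger parallel gripper is mounted at the origin on the work surface; the furniture and walls round the work are solid. World frame = base frame: x ahead of the robot, y to its left, z up, the work surface at z = 0. Lengths are in mm, angles in degrees, forces in N, time in s.
With the tool pointing down it reaches from about 425 to 950 mm from the base axis. Payload 16.7 kg.
Tool frame: the origin (TCP) lies midway between the tips of the shut fingers; the grasp point (between the pads) lies 19 mm behind it; z points along the fingers, y is the line along which they close (so a half turn about z gives the same grasp; the last joint's range is limited). The gripper opens to 94 mm and grips with 3 to 60 N. Pads are 16 mm wide; open, the fingers measure 119 mm over their backs; the gripper's body (75 mm by 177 mm) begins 78 mm behind the grasp point.
Start: joints at [56.866, 24.414, 4.234, 92.017, -1.954, 63.644, -3.845], TCP at [280.617, -613.864, 205.467] pointing down, gripper open.
Joint ranges: [-163.25, 163.25], [-28.42, 122.38], [-70.27, 78.77], [12.13, 141.07], [-58.53, 238.53], [9.26, 117.41], [-156.51, 156.51]. Speed limits (degrees/s): [108.29, 108.29, 136.94, 136.94, 172.46, 172.46, 172.46].

INTERFACE

Orientations are given as a 3x3 rotation matrix whose columns are the frame's x, y, z axes.
In Python, from rig import bot gives the robot as it stands.
- The arm moves only by the tool drive_tool, never from a script. Its arguments are lists of equal length, an entry for each row: "xyz": the shift along the tool's x, y, z each as a share of 300 mm, from -1 to 1, a list of three; "dr": the turn, a rotation vector about the tool's x, y, z each as a share of 360 degrees, from -1 to 1, a list of three. In form: {"xyz": [[x, y, z], ...], "dr": [[wx, wy, wz], ...]}. A call has 1 to 5 rows; each row is the pose to reach, as a shift and turn from the pose commanded when the call began, along the tool's axes at that moment, turning the shorter way round; what a row does not reach only later rows make up. A row lasts 1/12 s, in which the tool goes at most 41.7 mm and 7.16 degrees, less where a joint would pass 70% of its speed; a pose out of reach is approached as far as the arm can. A call with a number of a shift or a turn outside -1 to 1 is refused whole. A call with a gripper value outside its range is refused whole. "fingers" is the gripper's target within -1 to 1 (fully open at 1, half-way at 0, shut at -1), set as the call begins (left out, the last holds). The fingers move at their own pace and stop on an object; "newtons" is the grip in N (left out, the last holds). Time passes only in rows, so rows that repeat a pose let the fingers close. It gives the time, the measured TCP pose, the force, the opening and the grip force at its end, in the units of the state.
- bot.state(): the state, without advancing time (a new reading comes with each control period).
- bot.get_image(name): name is "side" or "top" or "wrist"; returns a dict with "pixels" (384x512x3 uint8, blue, green, red), "camera_matrix" (3x3 intrinsics, pixels), "R" (3x3) and "t" (3): a world point X has camera coordinates R X + t. Camera axes: x right, y down, z forward; pixel columns grow to the right and rows downward; lengths in mm; the calibration is good to about 2 mm. A picture is of the moment at which its call begins. There is no depth.
- bot.job_done(): hands the job in; it is judged then, once.
The state is a dict: "time": time; "joint_positions": joint angles; "dq": joint speeds; "joint_efforts": joint torques, N m; "ee_pos": TCP position; "orientation": TCP orientation; "ft_force": force on the tool from outside, world axes, zero at the start; "ft_torque": the same for the moment, N m; "width": finger opening in mm; "grip_force": force on a finger pad.
Only numpy, scipy, OpenCV 4.12 (cv2) and the standard library are available. Lean on these libraries where they do the work, as an engineer would, in place of code of your own. Each camera call takes 0.05 s, during which the arm holds its last target. There are 200 camera calls.

TASK

Load the aluminium T-shaped casting into the toggle fixture: nose under the raised clamp arm, its two holes over the two dowels, set down gently until it is fully on its rests, and let go of it. Prove that it is down by gently sliding the sprung seat gauge at the fixture's end in to its stop, so that its tongue passes over the casting, and let the gauge snap back; if it stops short the casting stands proud and must be pressed home first. Only then bring the clamp arm down onto the casting's boss, and do not knock about the tray, the green hook, the tape and the marker that lie behind the work.

Things in the scene. Friction and masses are not known exactly. Their poses are not given: they have to be found in the camera images.
- casting: Bare aluminium T-shaped casting, 64x80x44 mm, 0.16 kg, right side up. Origin on its underside; z up. Base 10 mm thick: nose 34 mm wide (x), y = -38 to 2 mm; head 64 mm wide, y = 2 to 42 mm. Two 12 mm through holes in the head at x = -21 and 21, y = 20 mm. Loaded, its x, y, z axes are parallel to the fixture's and its origin is at seat
- casting_lug (a point): Top middle of the casting's flat upright lug, the place to grip it: at x 0, y 18, z 44 mm in the casting's frame. Lug 14 mm thick (x = -7 to 7), y = 8 to 28 mm, from the base (z = 10 mm) up; top rounded over y
- casting_boss (a point): Middle of the flat top of the round boss on the casting's nose, 19 mm across: x 0, y -24.5, z 27 mm in the casting's frame. The clamp presses here
- toggle_fixture: Toggle fixture fixed to the bench: pale plate with a clamp arm. Frame: origin on the bench, z up, clamp arm along +y, red handle to -y, x across. Plate x = -65 to 65, y = -57 to 143 mm, top z = 12 mm. Two upright posts (x = -37 to -23 and 23 to 37, y = 84 to 102 mm, tops z = 42 mm) flank the casting's nose
- seat (a point): Where the casting's origin belongs: x 0, y 104, z 16 mm in the fixture's frame. Underneath, the casting rests on the shoulders of the two dowels and on a round rest button at x 0, y 79.5 mm; all three tops are at z = 16 mm
- dowel (a point): Tip of one of the two steel dowels (z = 24.5 mm), at x 21, y 124 mm in the fixture's frame; the other is at x -21. Pin 9 mm thick from the shoulder (16 mm across, z = 16) to z = 20 mm, then tapering to 4 mm at the tip; so the holes have 1.5 mm play all round
- toggle_fixture_lever (a joint): Clamp hinge, rad: 0.56 = arm fully raised, 0 = lowered; starts at 0.50 to 0.555. On a seated casting the pad meets the boss at about 0.06, on a proud one higher. Stiff (0.3 N m: about 3 N at the arm's end), no spring, stays where it is left. Axis along the fixture's x at y = -24.5, z = 50 mm. Push the arm down at its end, or lift the red handle
- clamp_tip (a point): Top of the clamp arm, 14 mm wide, near its end; the place to push it down. In the fixture's frame at y 78, z 66 mm with the joint at 0. The arm ends 11 mm farther out
- clamp_pad (a point): Middle of the underside of the clamp's round pad, 18 mm across. With the arm raised it hangs 82 mm or more above the bench, over the nose's place, and no part of the arm reaches past y = 85 mm. So lower the casting just beyond, origin at about y = 136 mm, until its underside is 44 to 53 mm above the bench; slide it level to above its seat (over the posts, boss under the pad); then straight down
- red_handle (a point): Upper side of the red handle, 20 mm wide, on the other side of the hinge; goes down as the arm goes up
- gauge_slide (a joint): Travel of the seat gauge, m: 0 = out (sprung home), 0.016 = in at its stop; it slides along the fixture's -y. Spring 3.6 N at 0, 8.4 N at the stop. Its tongue, 16 mm wide, underside z = 28 mm, passes 2 mm over the head of a seated casting (top z = 26 mm); the end face of one over 2 mm proud there stops it short, at 0.006 to 0.009
- gauge_knob (a point): Top middle of the gauge's upright black knob, 18 mm in diameter, z = 42 to 62 mm; on a 10 mm stem above the bar (bar top z = 34 mm). At x 0, y 205 mm in the fixture's frame when out, 189 when in. The guide block (34 mm wide, 42 mm high) spans y = 159.5 to 187.5 mm; past the knob (greater y) the bench is free
- tray_pins: Bystander: small yellow parts tray with pins, 102x70x39 mm, behind the fixture
- green_hook: Bystander: pale green moulded hook, 59x102x35 mm, behind the fixture
- tape: Bystander: roll of masking tape, 96 mm across, 25 mm high
- marker: Bystander: white and green marker pen, 135 mm long

How it is judged (in metres and radians):
On the way, in this order (a step that is already met when the one before it is completed fails the run):
1. the casting sits fully down on its rests, over both dowels, released, with the clamp arm raised (z of casting in the frame of seat below 0.002 m and horizontal distance between casting and seat below 0.0035 m and angle between the z axis of casting and the z axis of toggle_fixture, either way round below 0.04 rad and angle between the y axis of casting and the y axis of toggle_fixture, either way round below 0.1 rad and value of joint toggle_fixture_lever above 0.4 rad and contact force between the fingers and casting below 0.2 N), for 0.3 s.
2. with the casting down and the clamp still raised, the seat gauge is slid in to its stop (z of casting in the frame of seat below 0.002 m and horizontal distance between casting and seat below 0.0035 m and angle between the z axis of casting and the z axis of toggle_fixture, either way round below 0.04 rad and angle between the y axis of casting and the y axis of toggle_fixture, either way round below 0.1 rad and value of joint toggle_fixture_lever above 0.4 rad and value of joint gauge_slide above 0.0135 m), for 0.1 s.
3. the seat gauge has snapped back out, the clamp still raised (value of joint toggle_fixture_lever above 0.4 rad and value of joint gauge_slide below 0.002 m), for 0.1 s.
At the end, for the whole second after the job is handed in: The casting is at rest fully down on its rests (underside within 2 mm of them, within 3.5 mm of its place, level within 0.04 rad), the clamp arm is down on its boss (joint below 0.08 rad), and the seat gauge is back out (below 2 mm) (z of casting in the frame of seat below 0.002 m and horizontal distance between casting and seat below 0.0035 m and angle between the z axis of casting and the z axis of toggle_fixture, either way round below 0.04 rad and angle between the y axis of casting and the y axis of toggle_fixture, either way round below 0.1 rad and value of joint toggle_fixture_lever below 0.08 rad and value of joint gauge_slide below 0.002 m and linear speed of casting below 0.01 m/s); the robot touches nothing.
It fails at once if the clamp arm is brought down while the casting stands proud in the fixture (value of joint toggle_fixture_lever below 0.3 rad and horizontal distance between casting and seat below 0.05 m and z of casting in the frame of seat above 0.004 m).
It fails at once if the casting is dropped or thrown into the fixture (over 0.6 m/s just above its seat) (horizontal distance between casting and seat below 0.03 m and z of casting in the frame of seat below 0.04 m and linear speed of casting above 0.6 m/s).
It fails at once if the gauge and the casting are forced against each other (over 20 N) (contact force between gauge_slide and casting above 20 N).
It fails at once if the tray, the green hook, the tape or the marker is pushed away by more than 30 mm (distance of any of tray_pins, green_hook, tape, marker from where it was at the start of the episode above 0.03 m).
It also fails if it takes over 64 s, if anything falls off the work surface, if the arm or the gripper's body presses on something with over 40 N, if the wrist force passes 120 N, or if a joint passes its speed limit or range.

## Working session

There is one attempt and no reset: what is moved stays moved. The work goes in short steps, Python scripts to look and compute and a tool call to move; the robot and the scene stay as the last step left them, time stands still between calls to the robot, and variables do not carry over. Pictures are saved under pics/ and viewed, at most 10 in all, crops included, and the job is handed in when it is done.

Besides the shell and the picture viewer there is one more tool, called as name(argument=value, ...) on one line, values as JSON. drive_tool: Moves the arm, as the interface text tells. Its arguments: {"type":"object","properties":{"xyz":{"type":"array","items":{"type":"array","items":{"type":"number","minimum":-1,"maximum":1}}},"dr":{"type":"array","items":{"type":"array","items":{"type":"number","minimum":-1,"maximum":1}}},"fingers":{"type":"number"},"newtons":{"type":"number"}},"required":["xyz","dr"]}

```bash
ls; mkdir -p pics; python3 - <<'E'
from rig import bot
import cv2,json,numpy as np
s=bot.state();print(s)
for n in ["side","top"]:
    d=bot.get_image(n);cv2.imwrite(f"pics/{n}0.png",d["pixels"])
    print(n,d["camera_matrix"],d["R"],d["t"])
    np.savez(f"{n}0.npz",K=d["camera_matrix"],R=d["R"],t=d["t"])
a=cv2.imread("pics/side0.png");b=cv2.imread("pics/top0.png")
E
```

```text
pics
{'time': 0.0, 'joint_positions': array([56.86711638, 24.45125844,  4.23158037, 92.0520055 , -1.9536832 ,
       63.64403855, -3.84413171]), 'dq': array([-0.01512143, -0.00954226, -0.06837304,  0.04802997,  0.02950474,
       -0.03594788, -0.03299675]), 'joint_efforts': array([ 4.42336222e-04, -9.35807204e+01,  3.66778046e+00, -4.54193115e+01,
       -4.85295395e-02,  2.02798279e-02,  1.16352235e-04]), 'ee_pos': array([ 280.42112262, -613.50610391,  204.75884926]), 'orientation': array([[ 9.09485918e-01,  4.15734242e-01, -6.36349330e-04],
       [ 4.15734717e-01, -9.09485201e-01,  1.14657748e-03],
       [-1.02078778e-04, -1.30734858e-03, -9.99999140e-01]]), 'ft_force': array([ 0.374488  , -0.0661772 ,  0.44967725]), 'ft_torque': array([-0.01450606, -0.0535426 ,  0.00100519]), 'grip_force': 0.0, 'width': 93.83856704033494}
side [[444.63374082   0.         248.02018289]
 [  0.         444.63374082 194.6149815 ]
 [  0.           0.           1.        ]] [[-0.26699445  0.96369613  0.00193196]
 [ 0.83979507  0.23364978 -0.49005308]
 [-0.47271366 -0.129219   -0.87169046]] [ 161.01500076 -409.99955547 1520.65002831]
top [[488.21500449   0.         261.2428671 ]
 [  0.         488.21500449 190.85546963]
 [  0.           0.           1.        ]] [[-2.90789963e-02 -9.99576643e-01 -9.72952627e-04]
 [-9.75039887e-01  2.85795080e-02 -2.20182721e-01]
 [ 2.20117311e-01 -5.45402490e-03 -9.75458161e-01]] [  -2.90444621  553.40844664 1214.15288579]
```

```bash
python3 - <<'E'
import cv2
for n in ["side","top"]:
    a=cv2.imread(f"pics/{n}0.png");cv2.imwrite(f"pics/{n}0b.png",cv2.resize(a,(800,600),interpolation=cv2.INTER_CUBIC))
E
```

```text
(no output)
```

View pics/top0b.png

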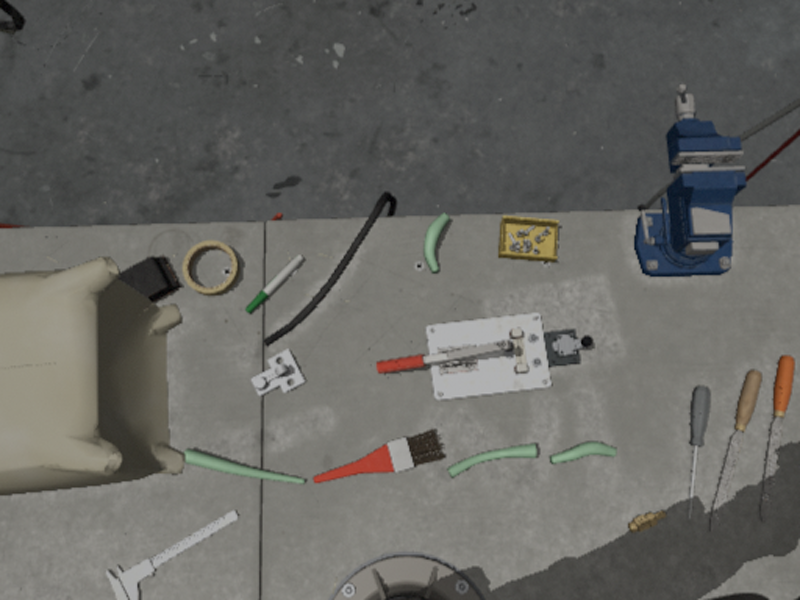

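View pics/side0b.png

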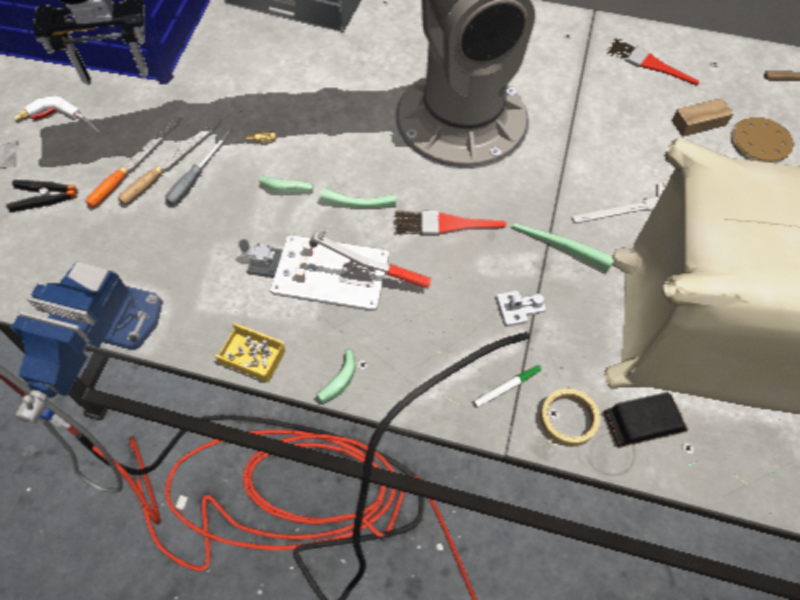

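The top picture (800x600) shows the casting at about (278,372). The fixture's plate is at (430-550, 315-397), with the red handle on the left and the gauge knob at (587,342). The bystanders are along the back edge. Next I'll enlarge crops of both.

```bash
python3 - <<'E'
import cv2,numpy as np
t=cv2.imread("pics/top0.png");s=cv2.imread("pics/side0.png")
def c(im,x,y,w,h,W):
    return cv2.resize(im[y:y+h,x:x+w],(W,int(h*W/w)),interpolation=cv2.INTER_CUBIC)
# left: castings ; right: fixtures
A=c(t,155,215,50,45,300);B=c(t,265,195,125,67,500)   # x6 ; x4
C=c(s,310,178,50,40,300);D=c(s,145,140,140,62,500)   # x6
o=np.zeros((600,800,3),np.uint8)
o[:270,:300]=A;o[:B.shape[0],300:]=B;o[300:540,:300]=C;o[300:300+D.shape[0],300:]=D
cv2.imwrite("pics/crops.png",o);print(B.shape,D.shape)
E
```

```text
(268, 500, 3) (221, 500, 3)
```

View pics/crops.png

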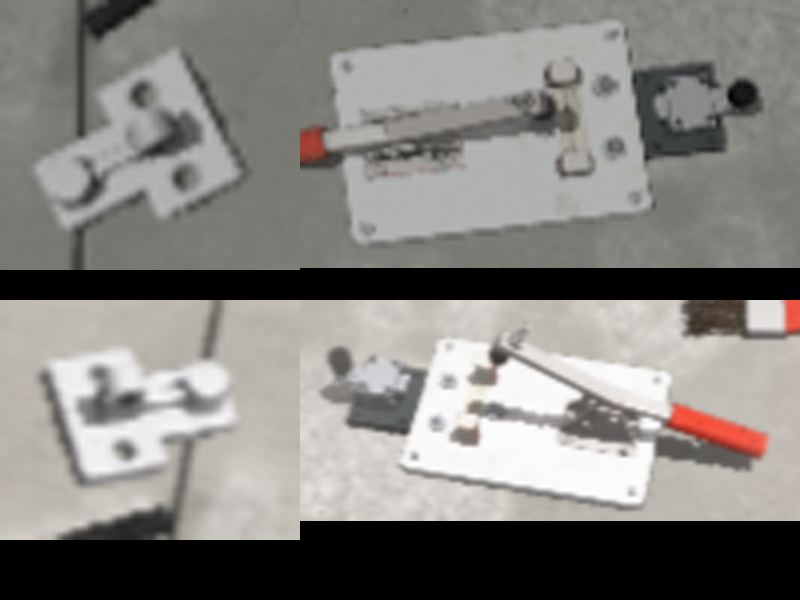

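```bash
cat > fit.py <<'E'
import numpy as np
from scipy.optimize import least_squares
cams={n:np.load(f"{n}0.npz") for n in("top","side")}
def proj(n,X):
    c=cams[n];p=(X@c["R"].T+c["t"])@c["K"].T;return p[:,:2]/p[:,2:]
def place(q,P):
    c,s=np.cos(q[2]),np.sin(q[2]);R=np.array([[c,-s,0],[s,c,0],[0,0,1]])
    return P@R.T+[q[0],q[1],0]
def fit(obs,q0):
    S=[]
    for n,ox,oy,k,rows in obs:
        a=np.array(rows,float);S.append((n,a[:,:3],(a[:,3:]+.5)/k-.5+[ox,oy]))
    f=lambda q:np.concatenate([(proj(n,place(q,P))-u).ravel() for n,P,u in S])
    r=least_squares(f,q0,loss="soft_l1",x_scale=[1,1,.01])
    return r.x,[np.round((proj(n,place(r.x,P))-u),1).tolist() for n,P,u in S]
E
python3 - <<'E'
from fit import *
cast=[("top",155,215,6,[(21,20,10,188,178),(-21,20,10,146,94),(32,42,10,243,170),(-32,42,10,180,50),(32,2,10,165,217),(-32,2,10,103,92),(-17,-38,10,38,168),(17,-38,10,65,228),(0,-24.5,27,72,176)]),
("side",310,178,6,[(21,20,10,103,74),(-21,20,10,127,148),(32,42,10,48,62),(-32,42,10,85,178),(-32,2,10,165,167),(-17,-38,10,237,118)])]
fx=[("top",265,195,4,[(-65,-57,12,32,55),(65,-57,12,55,243),(-65,143,12,325,20),(65,143,12,352,210),(-21,124,24.5,305,85),(21,124,24.5,315,148),(0,205,62,442,93)]),
("side",145,140,500/140,[(65,143,12,138,40),(-65,143,12,102,168),(65,-57,12,368,75),(-65,-57,12,345,205),(21,124,24.5,149,81),(-21,124,24.5,136,123),(0,205,62,38,50)])]
for o,q0 in((cast,(550,240,-2.1)),(fx,(550,-50,-3))):
    q,r=fit(o,q0);print(q[:2],np.degrees(q[2]));[print(x) for x in r]
E
```

```text
[435.82054123 212.00028546] -152.8569400690112
[[0.1, -0.4], [0.0, -0.1], [0.2, 0.6], [-0.2, -0.3], [-0.2, 0.0], [-0.7, -0.2], [-0.8, -0.7], [0.4, 0.5], [-0.3, 0.4]]
[[-0.9, -0.1], [-0.7, 0.1], [-0.1, 0.0], [-0.0, -0.2], [0.2, -0.8], [0.0, 0.3]]
[ 456.92305305 -108.59090683] -175.03595337173167
[[-0.9, -0.6], [-0.7, 0.5], [-0.8, -0.3], [-0.0, -0.0], [0.4, -0.6], [0.4, -0.7], [0.8, -0.7]]
[[0.8, -1.0], [-0.4, -0.6], [1.1, -0.7], [-0.7, 0.1], [-0.3, -1.9], [-0.2, -1.9], [0.2, 1.2]]
```

```bash
cat > plan.py <<'E'
import numpy as np
from scipy.spatial.transform import Rotation as Ro
from rig import bot
def Rt(yd): # tool down, tool y axis at world angle yd (deg)
    a=np.radians(yd);y=np.array([np.cos(a),np.sin(a),0]);z=np.array([0,0,-1.]);return np.c_[np.cross(y,z),y,z]
FQ=(456.92,-108.59,-175.04)
def fx(x,y,z):
    a=np.radians(FQ[2]);c,s=np.cos(a),np.sin(a);return [FQ[0]+c*x-s*y,FQ[1]+s*x+c*y,z]
def plan(goals,start=None,v=38.,w=6.8,n=5):
    """goals: (xyz, ydeg[, v]); prints calls"""
    s=bot.state();p,R=(s["ee_pos"],s["orientation"]) if start is None else (np.array(start[0],float),Rt(start[1]))
    P=[]
    for g in goals:
        q,T=np.array(g[0],float),Rt(g[1]);vv=g[2] if len(g)>2 else v
        rv=Ro.from_matrix(R.T@T).as_rotvec();k=max(1,int(np.ceil(max(np.linalg.norm(q-p)/vv,np.degrees(np.linalg.norm(rv))/w))))
        P+=[(p+(q-p)*i/k,R@Ro.from_rotvec(rv*i/k).as_matrix()) for i in range(1,k+1)];p,R=q,T
    p,R=(s["ee_pos"],s["orientation"]) if start is None else (np.array(start[0],float),Rt(start[1]))
    for i in range(0,len(P),n):
        C=P[i:i+n]
        f=lambda a:"["+",".join("%.4g"%round(x,4) for x in a)+"]"
        print('xyz [%s] dr [%s]'%(",".join(f(R.T@(q-p)/300) for q,T in C),",".join(f(Ro.from_matrix(R.T@T).as_rotvec()/2/np.pi) for q,T in C)))
        p,R=C[-1]
E
python3 - <<'E'
from plan import *
plan([((480,-250,240),-20),((480,50,240),20),((444,196,180),27.14)])
E
```

```text
xyz [[0.1008,-0.0751,-0.0106],[0.2016,-0.1501,-0.0211],[0.3024,-0.2252,-0.0317],[0.4031,-0.3003,-0.0423],[0.5039,-0.3753,-0.0529]] dr [[-0,-0,-0.0115],[-0,-0,-0.0229],[-0,-0,-0.0344],[-0.0001,-0,-0.0459],[-0.0001,-0,-0.0574]]
xyz [[0.1208,-0.0347,-0.0106],[0.2416,-0.0694,-0.0212],[0.3623,-0.1041,-0.0319],[0.4831,-0.1388,-0.0425],[0.6039,-0.1735,-0.0531]] dr [[-0,-0,-0.0115],[-0,-0,-0.0229],[-0,-0,-0.0344],[-0.0001,-0,-0.0459],[-0.0001,-0,-0.0574]]
xyz [[0.1253,0.0101,-0.0106],[0.2393,-0.041,-0.0106],[0.3534,-0.0921,-0.0106],[0.4675,-0.1432,-0.0106],[0.5816,-0.1943,-0.0106]] dr [[-0,-0,-0.0115],[-0,-0,-0.0254],[-0,-0,-0.0393],[-0,-0,-0.0531],[-0,-0,-0.067]]
xyz [[0.125,0,0],[0.25,0,0],[0.375,0,0],[0.5,0,0],[0.5973,-0.024,0.04]] dr [[0,0,-0.0139],[0,0,-0.0278],[0,0,-0.0417],[0,0,-0.0556],[0,0,-0.0595]]
xyz [[0.0994,0.0132,0.04],[0.1987,0.0264,0.08],[0.2981,0.0397,0.12],[0.3975,0.0529,0.16]] dr [[0,0,-0.004],[0,0,-0.0079],[0,0,-0.0119],[0,0,-0.0159]]
```

drive_tool(xyz=[[0.1,-0.075,-0.01],[0.2,-0.15,-0.02],[0.3,-0.225,-0.03],[0.4,-0.3,-0.042],[0.504,-0.375,-0.053]], dr=[[0,0,-0.0115],[0,0,-0.023],[0,0,-0.0344],[0,0,-0.046],[0,0,-0.0574]], fingers=1)

```text
time: 0.52
ee_pos: [371.6, -447.0, 221.3]
orientation: [[0.702, 0.712, -0.0], [0.712, -0.702, 0.0], [-0.0, -0.0, -1.0]]
ft_force: [0.2, -0.0, -0.6]
width: 94.0
grip_force: 0.0
```

drive_tool(xyz=[[0.12,-0.035,-0.01],[0.24,-0.07,-0.02],[0.36,-0.104,-0.03],[0.483,-0.139,-0.042],[0.604,-0.174,-0.053]], dr=[[0,0,-0.0115],[0,0,-0.023],[0,0,-0.0344],[0,0,-0.046],[0,0,-0.0574]])

```text
time: 0.93
ee_pos: [462.3, -281.5, 237.4]
orientation: [[0.405, 0.914, -0.0], [0.914, -0.405, -0.0], [-0.0, -0.0, -1.0]]
ft_force: [0.7, 0.0, 1.2]
width: 94.1
grip_force: 0.0
```

drive_tool(xyz=[[0.125,0.01,-0.01],[0.24,-0.04,-0.01],[0.353,-0.09,-0.01],[0.4675,-0.143,-0.01],[0.5816,-0.194,-0.01]], dr=[[0,0,-0.0115],[0,0,-0.0254],[0,0,-0.039],[0,0,-0.053],[0,0,-0.067]])

```text
time: 1.35
ee_pos: [479.5, -98.5, 240.1]
orientation: [[-0.005, 1.0, -0.0], [1.0, 0.005, -0.0], [-0.0, -0.0, -1.0]]
ft_force: [1.0, 0.6, 0.1]
width: 93.7
grip_force: 0.0
```

drive_tool(xyz=[[0.125,0,0],[0.25,0,0],[0.375,0,0],[0.5,0,0],[0.5973,-0.024,0.04]], dr=[[0,0,-0.0139],[0,0,-0.0278],[0,0,-0.0417],[0,0,-0.0556],[0,0,-0.0595]])

```text
time: 1.77
ee_pos: [473.9, 82.1, 229.8]
orientation: [[-0.372, 0.928, 0.003], [0.928, 0.372, 0.001], [-0.0, 0.003, -1.0]]
ft_force: [-0.2, 0.4, -0.0]
width: 94.1
grip_force: 0.0
```

drive_tool(xyz=[[0.1,0.013,0.04],[0.2,0.026,0.08],[0.3,0.04,0.12],[0.3975,0.053,0.16],[0.3975,0.053,0.16]], dr=[[0,0,-0.004],[0,0,-0.008],[0,0,-0.012],[0,0,-0.016],[0,0,-0.016]])

```text
time: 2.18
ee_pos: [441.4, 200.4, 178.6]
orientation: [[-0.464, 0.886, -0.002], [0.886, 0.464, 0.001], [0.002, -0.002, -1.0]]
ft_force: [-0.8, 0.4, -0.0]
width: 94.0
grip_force: 0.0
```

```bash
python3 - <<'E'
from rig import bot
import cv2,numpy as np
d=bot.get_image("wrist");cv2.imwrite("pics/w1.png",cv2.resize(d["pixels"],(768,576),interpolation=cv2.INTER_CUBIC))
np.savez("wrist0.npz",K=d["camera_matrix"],R=d["R"],t=d["t"])
s=bot.state();print(s["ee_pos"],s["orientation"][:,1])
import fit
fit.cams["wrist"]=np.load("wrist0.npz")
P=np.array([(21,20,10),(-21,20,10),(0,18,44),(0,-24.5,27),(32,42,10),(-17,-38,10)],float)
print((fit.proj("wrist",fit.place((435.82,212,np.radians(-152.86)),P))+.5)*1.5-.5)
E
```

```text
[442.4296456  198.09685451 179.29200813] [ 0.88720636  0.46136981 -0.0016648 ]
[[354.94223233 278.86322044]
 [402.38587609 279.25078621]
 [378.75674092 286.52793421]
 [379.18500315 230.87790596]
 [342.86801576 302.55846317]
 [399.32304793 212.68381184]]
```

View pics/w1.png

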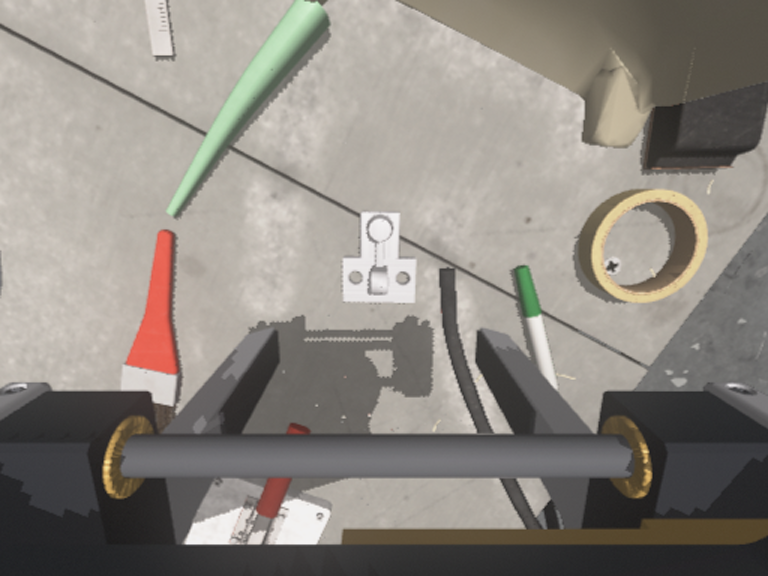

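Predicted and observed hole pixels agree within 1 px (355,278 and 402,278), so I'm going down on the lug.

```bash
python3 - <<'E'
from plan import *
plan([((444,196,45),27.14),((444,196,15),27.14,15)])
E
```

```text
xyz [[-0.0023,0.0005,0.1119],[-0.0046,0.0011,0.2238],[-0.0069,0.0016,0.3357],[-0.0092,0.0022,0.4476],[-0.0093,0.0022,0.4976]] dr [[-0.0001,-0.0001,0.0002],[-0.0001,-0.0001,0.0005],[-0.0002,-0.0002,0.0007],[-0.0003,-0.0002,0.0009],[-0.0003,-0.0002,0.0009]]
xyz [[0,0,0.05]] dr [[0,0,0]]
```

drive_tool(xyz=[[0,0,0.11],[0,0,0.22],[0,0,0.33],[0,0,0.44],[0,0,0.44]], dr=[[0,0,0],[0,0,0],[0,0,0],[0,0,0],[0,0,0]])

```text
time: 2.65
ee_pos: [441.5, 193.3, 43.8]
orientation: [[-0.456, 0.89, -0.007], [0.89, 0.456, -0.003], [0.001, -0.007, -1.0]]
ft_force: [-2.1, -0.7, -0.6]
width: 93.9
grip_force: 0.0
```

drive_tool(xyz=[[0,0,0],[0,0,0]], dr=[[0,0,0],[0,0,0]])

```text
time: 2.82
ee_pos: [444.9, 195.8, 49.9]
orientation: [[-0.457, 0.89, 0.001], [0.89, 0.457, 0.0], [-0.0, 0.001, -1.0]]
ft_force: [0.2, 1.7, 0.5]
width: 93.9
grip_force: 0.0
```

drive_tool(xyz=[[0,0,0.05],[0,0,0.1],[0,0,0.11],[0,0,0.11],[0,0,0.11]], dr=[[0,0,0],[0,0,0],[0,0,0],[0,0,0],[0,0,0]])

```text
time: 3.23
ee_pos: [444.9, 196.0, 16.8]
orientation: [[-0.457, 0.89, 0.002], [0.89, 0.457, 0.001], [-0.0, 0.002, -1.0]]
ft_force: [0.4, -0.3, -0.5]
width: 93.6
grip_force: 0.0
```

drive_tool(xyz=[[0,0,0],[0,0,0],[0,0,0],[0,0,0],[0,0,0]], dr=[[0,0,0],[0,0,0],[0,0,0],[0,0,0],[0,0,0]], fingers=-1, newtons=20)

```text
time: 3.65
ee_pos: [444.1, 195.8, 15.5]
orientation: [[-0.457, 0.889, 0.0], [0.889, 0.457, 0.0], [-0.0, 0.0, -1.0]]
ft_force: [0.1, -0.5, -0.0]
width: 64.4
grip_force: 0.0
```

drive_tool(xyz=[[0,0,0],[0,0,0],[0,0,0],[0,0,0],[0,0,0]], dr=[[0,0,0],[0,0,0],[0,0,0],[0,0,0],[0,0,0]])

```text
time: 4.07
ee_pos: [444.0, 195.8, 15.3]
orientation: [[-0.457, 0.889, -0.0], [0.889, 0.457, 0.0], [0.0, -0.0, -1.0]]
ft_force: [-0.2, 0.4, 1.0]
width: 31.0
grip_force: 0.0
```

drive_tool(xyz=[[0,0,0],[0,0,0],[0,0,0],[0,0,0],[0,0,0]], dr=[[0,0,0],[0,0,0],[0,0,0],[0,0,0],[0,0,0]])

```text
time: 4.48
ee_pos: [444.1, 195.8, 15.3]
orientation: [[-0.457, 0.889, 0.0], [0.889, 0.457, 0.0], [0.0, 0.0, -1.0]]
ft_force: [1.0, 0.6, -0.2]
width: 13.5
grip_force: 20.0
```

drive_tool(xyz=[[0,0,-0.03],[0,0,-0.1],[0,0,-0.2],[0,0,-0.3],[0,0,-0.4]], dr=[[0,0,0],[0,0,0],[0,0,0],[0,0,0],[0,0,0]])

```text
time: 4.9
ee_pos: [443.3, 195.8, 137.0]
orientation: [[-0.458, 0.889, -0.001], [0.889, 0.458, 0.0], [0.001, -0.001, -1.0]]
ft_force: [0.3, 0.3, -1.3]
width: 14.0
grip_force: 20.0
```

drive_tool(xyz=[[0,0,0],[0,0,0]], dr=[[0,0,0],[0,0,0]])

```text
time: 5.07
ee_pos: [444.8, 195.8, 136.9]
orientation: [[-0.457, 0.89, 0.003], [0.89, 0.457, 0.001], [-0.001, 0.003, -1.0]]
ft_force: [-0.8, 0.9, -2.3]
width: 13.7
grip_force: 20.0
```

```bash
python3 - <<'E'
from plan import *
s=bot.state();print(s["ee_pos"],s["width"],s["grip_force"])
# casting origin at y136 -> lug y154 ; z high first
plan([((490,20,200),10),(fx(0,175,200),4.96),(fx(0,158,140),4.96)],start=((444.2,195.8,136),27.14))
E
```

```text
[444.84435432 195.84050585 136.94633454] 13.746675724273189 19.978239834308624
xyz [[-0.0985,-0.0219,-0.0356],[-0.197,-0.0438,-0.0711],[-0.2956,-0.0657,-0.1067],[-0.3941,-0.0876,-0.1422],[-0.4926,-0.1095,-0.1778]] dr [[0,0,0.0079],[0,0,0.0159],[0,0,0.0238],[0,0,0.0317],[0,0,0.0397]]
xyz [[-0.1009,0.0031,-0.0356],[-0.2223,-0.0323,-0.0356],[-0.3437,-0.0677,-0.0356],[-0.4651,-0.1031,-0.0356],[-0.5865,-0.1384,-0.0356]] dr [[0,0,0.0079],[0,0,0.0097],[0,0,0.0114],[0,0,0.0132],[0,0,0.0149]]
xyz [[-0.1242,-0.0238,0],[-0.2484,-0.0477,0],[-0.3725,-0.0715,0],[-0.4967,-0.0954,0],[-0.4684,-0.0941,0.1]] dr [[0,0,0.0018],[0,0,0.0035],[0,0,0.0053],[0,0,0.007],[0,0,0.007]]
xyz [[0.0283,-0,0.1]] dr [[0,0,0]]
```

drive_tool(xyz=[[-0.098,-0.022,-0.036],[-0.197,-0.044,-0.071],[-0.295,-0.066,-0.107],[-0.394,-0.088,-0.142],[-0.4926,-0.1095,-0.178]], dr=[[0,0,0.008],[0,0,0.016],[0,0,0.0238],[0,0,0.0317],[0,0,0.0397]])

```text
time: 5.48
ee_pos: [481.6, 47.6, 188.0]
orientation: [[-0.221, 0.975, -0.002], [0.975, 0.221, -0.0], [0.0, -0.002, -1.0]]
ft_force: [1.1, 0.3, -2.4]
width: 13.9
grip_force: 20.0
```

drive_tool(xyz=[[-0.1,0.003,-0.035],[-0.222,-0.032,-0.036],[-0.344,-0.068,-0.036],[-0.465,-0.103,-0.036],[-0.5865,-0.1384,-0.036]], dr=[[0,0,0.008],[0,0,0.0097],[0,0,0.0114],[0,0,0.0132],[0,0,0.0149]])

```text
time: 5.9
ee_pos: [479.9, -133.1, 198.3]
orientation: [[-0.131, 0.991, -0.002], [0.991, 0.131, 0.0], [0.001, -0.002, -1.0]]
ft_force: [1.0, 0.1, -1.7]
width: 13.9
grip_force: 20.0
```

drive_tool(xyz=[[-0.124,-0.024,0],[-0.248,-0.048,0],[-0.372,-0.072,0],[-0.4967,-0.0954,0],[-0.4967,-0.0954,0]], dr=[[0,0,0.0018],[0,0,0.0035],[0,0,0.0053],[0,0,0.007],[0,0,0.007]])

```text
time: 6.32
ee_pos: [469.7, -290.1, 197.7]
orientation: [[-0.079, 0.997, -0.003], [0.997, 0.079, -0.001], [-0.001, -0.003, -1.0]]
ft_force: [-1.9, 0.3, -2.7]
width: 13.6
grip_force: 20.0
```

drive_tool(xyz=[[0,0,0],[0,0,0]], dr=[[0,0,0],[0,0,0]])

```text
time: 6.48
ee_pos: [471.8, -282.2, 198.2]
orientation: [[-0.088, 0.996, -0.002], [0.996, 0.088, 0.001], [0.002, -0.002, -1.0]]
ft_force: [0.5, 1.1, -1.7]
width: 13.6
grip_force: 20.0
```

```bash
python3 - <<'E'
from plan import *
import cv2
d=bot.get_image("wrist");cv2.imwrite("pics/w2.png",cv2.resize(d["pixels"],(768,576),interpolation=cv2.INTER_CUBIC))
np.savez("wrist2.npz",K=d["camera_matrix"],R=d["R"],t=d["t"])
s=bot.state();print(s["ee_pos"],np.degrees(np.arctan2(*s["orientation"][1::-1,1])),fx(0,175,200))
import fit
fit.cams["wrist"]=np.load("wrist2.npz")
P=np.array([(21,124,24.5),(-21,124,24.5),(-65,143,12),(65,143,12),(0,205,62),(32,84,42),(-65,-57,12),(65,-57,12)],float)
print(((fit.proj("wrist",np.array([fx(*p) for p in P]))+.5)*1.5-.5).round(1))
E
```

```text
[ 472.13853615 -281.66833325  198.55063427] 5.089097123416503 [np.float64(472.05054313153653), np.float64(-282.9346777637468), 200]
[[354.4 212.1]
 [403.2 212.2]
 [450.8 232.6]
 [306.7 232.4]
 [378.7 315.5]
 [338.6 162.5]
 [463.3 -26.9]
 [295.2 -26.8]]
```

View pics/w2.png

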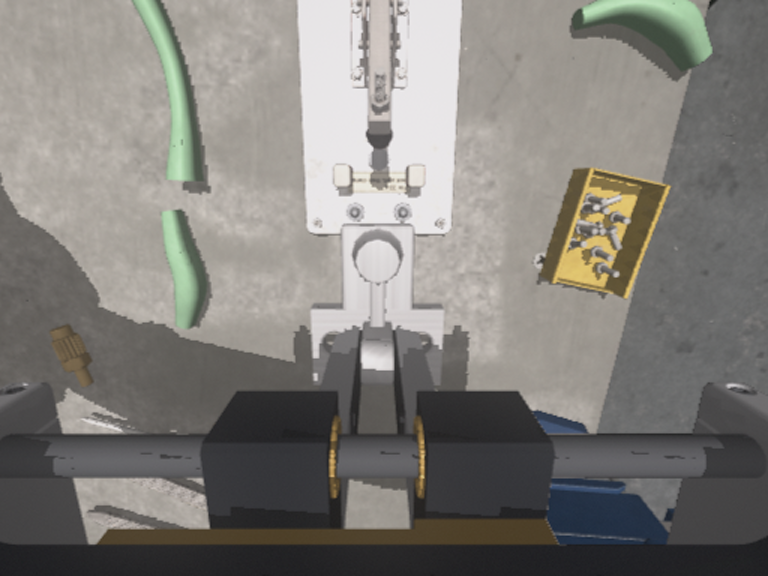

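Dowels appear at (354.5,212) and (403,212), matching the prediction. The boss in hand is at (378,257), the nose end at y=226 px (x 343 to 413) and the head shoulders at (311,308) and (444,308). I'll check the casting's pose in the hand and plan the loading.

```bash
python3 - <<'E'
from plan import *
import fit
fit.cams["wrist"]=np.load("wrist2.npz")
s=bot.state();p=s["ee_pos"];print(p)
a=np.radians(-175.04);yd=np.array([-np.sin(a),np.cos(a)])
for off in(16,18,20):
    o=p[:2]-off*yd
    P=np.array([(0,-24.5,27),(-17,-38,10),(17,-38,10),(-32,2,10),(32,2,10)],float)
    X=fit.place((o[0],o[1],a),P)+[0,0,p[2]-15.3]
    print(off,((fit.proj("wrist",X)+.5)*1.5-.5).round(1).tolist())
plan([(fx(0,155,120),4.96,34),(fx(0,155,64),4.96,20)])
E
```

```text
[ 472.13853615 -281.66833325  198.55063427]
16 [[380.1, 267.2], [417.4, 230.4], [342.6, 230.3], [446.5, 314.1], [313.2, 313.9]]
18 [[380.1, 262.5], [417.6, 226.0], [342.5, 225.9], [446.7, 310.1], [313.0, 309.9]]
20 [[380.2, 257.9], [417.7, 221.5], [342.4, 221.4], [446.9, 306.1], [312.8, 305.9]]
xyz [[0.0207,-0.0001,0.0873],[0.0414,-0.0001,0.1746],[0.0621,-0.0002,0.2619],[0.062,-0.0001,0.3241],[0.062,-0,0.3864]] dr [[-0.0001,-0.0001,0.0001],[-0.0001,-0.0001,0.0002],[-0.0002,-0.0002,0.0004],[-0.0002,-0.0002,0.0004],[-0.0002,-0.0002,0.0004]]
xyz [[0,0,0.0622]] dr [[0,0,0]]
```

drive_tool(xyz=[[0.03,0,0.08],[0.05,0,0.17],[0.063,0,0.26],[0.063,0,0.34],[0.063,0,0.4]], dr=[[0,0,0],[0,0,0],[0,0,0],[0,0,0],[0,0,0]])

```text
time: 6.95
ee_pos: [470.2, -261.9, 77.5]
orientation: [[-0.09, 0.996, -0.001], [0.996, 0.09, 0.001], [0.001, -0.001, -1.0]]
ft_force: [0.3, 0.1, -1.9]
width: 13.7
grip_force: 20.0
```

drive_tool(xyz=[[0,0,0.02],[0,0,0.04],[0,0,0.05],[0,0,0.05],[0,0,0.05]], dr=[[0,0,0],[0,0,0],[0,0,0],[0,0,0],[0,0,0]])

```text
time: 7.37
ee_pos: [471.2, -264.2, 65.3]
orientation: [[-0.088, 0.996, 0.001], [0.996, 0.088, -0.0], [-0.001, 0.001, -1.0]]
ft_force: [-0.2, 1.2, -1.6]
width: 13.7
grip_force: 20.0
```

```bash
python3 - <<'E'
from plan import *
s=bot.state();print(s["ee_pos"],np.degrees(np.arctan2(*s["orientation"][1::-1,1])),fx(0,155,64))
plan([(fx(0,122.4,64),4.96,15)])
E
```

```text
[ 471.22671367 -264.19526228   65.31494553] 5.028173890004212 [np.float64(470.3213382022181), np.float64(-263.0095717336043), 64]
xyz [[0.0376,-0.0008,0.0014],[0.0752,-0.0017,0.0029],[0.1129,-0.0025,0.0043]] dr [[0.0001,0,0.0001],[0.0001,0.0001,0.0001],[0.0002,0.0001,0.0002]]
```

drive_tool(xyz=[[0.025,0,0.007],[0.05,0,0.008],[0.075,-0.001,0.008],[0.1,-0.002,0.008],[0.113,-0.0025,0.008]], dr=[[0,0,0],[0,0,0],[0,0,0],[0,0,0],[0,0,0]])

```text
time: 7.78
ee_pos: [466.9, -228.9, 62.3]
orientation: [[-0.089, 0.996, 0.0], [0.996, 0.089, 0.0], [0.0, 0.0, -1.0]]
ft_force: [-0.3, 0.2, -1.8]
width: 13.8
grip_force: 20.0
```

drive_tool(xyz=[[0,0,0],[0,0,0],[0,0,0],[0,0,0]], dr=[[0,0,0],[0,0,0],[0,0,0],[0,0,0]])

```text
time: 8.12
ee_pos: [467.0, -230.8, 62.1]
orientation: [[-0.087, 0.996, 0.0], [0.996, 0.087, -0.0], [-0.0, 0.0, -1.0]]
ft_force: [-0.0, -0.0, -1.6]
width: 13.9
grip_force: 20.0
```

```bash
python3 - <<'E'
from plan import *
import cv2
s=bot.state();print(s["ee_pos"],np.degrees(np.arctan2(*s["orientation"][1::-1,1])),fx(0,122.4,64),s["ft_force"])
import fit
d=bot.get_image("wrist");np.savez("wrist3.npz",K=d["camera_matrix"],R=d["R"],t=d["t"])
fit.cams["wrist"]=np.load("wrist3.npz")
t=bot.get_image("top")["pixels"];sd=bot.get_image("side")["pixels"]
W=cv2.resize(d["pixels"][:300,100:400],(400,400),interpolation=cv2.INTER_CUBIC)
T=cv2.resize(t[190:250,300:400],(400,240),interpolation=cv2.INTER_CUBIC)
S=cv2.resize(sd[130:210,145:245],(400,320),interpolation=cv2.INTER_CUBIC)
o=np.zeros((600,800,3),np.uint8);o[:400,:400]=W;o[:240,400:]=T;o[260:580,400:]=S
cv2.imwrite("pics/c3.png",o)
p=s["ee_pos"]
X=np.array([fx(0,104-24.5,p[2]-15.3+27),fx(-17,66,p[2]-5.3),fx(17,66,p[2]-5.3),fx(-32,106,p[2]-5.3),fx(32,106,p[2]-5.3)])
print(((fit.proj("wrist",X)-[100,0])*4/3).round(1).tolist())
E
```

```text
[ 466.97003925 -230.77525456   62.08316767] 4.989716393467583 [np.float64(467.50273416742897), np.float64(-230.53164890447206), 64] [-0.01103757 -0.04181308 -1.56490101]
[[204.7, 232.8], [237.8, 200.3], [171.1, 200.3], [263.6, 275.0], [145.0, 274.9]]
```

View pics/c3.png

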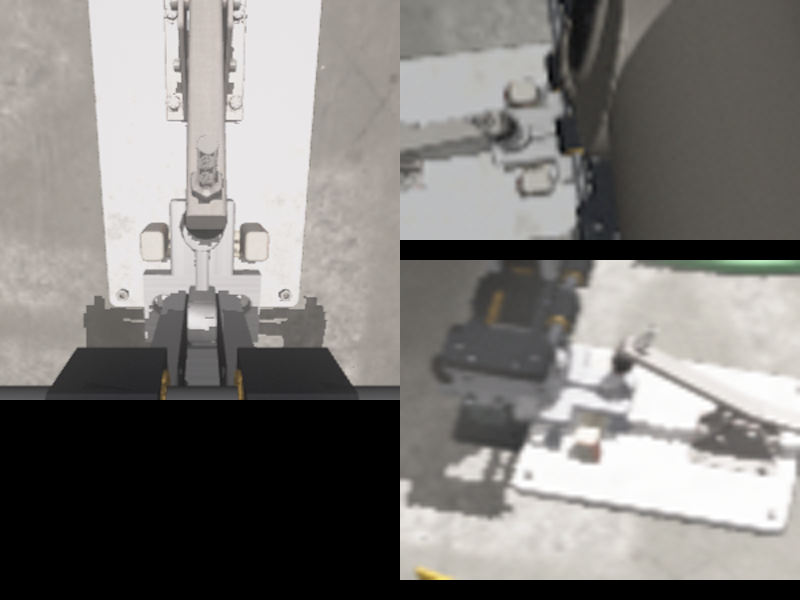

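The casting in hand has its nose at (170–236, 200), between the posts and under the pad. It sits about 0.7 mm off along the fixture's x. I'll correct that and lower.

drive_tool(xyz=[[0,0.002,0.02],[0,0.002,0.04],[0,0.002,0.06],[0,0.002,0.065],[0,0.002,0.065]], dr=[[0,0,0],[0,0,0],[0,0,0],[0,0,0],[0,0,0]])

```text
time: 8.68
ee_pos: [467.1, -230.1, 41.7]
orientation: [[-0.088, 0.996, -0.001], [0.996, 0.088, 0.001], [0.001, -0.001, -1.0]]
ft_force: [0.5, -0.2, -1.6]
width: 13.9
grip_force: 20.0
```

drive_tool(xyz=[[0,0,0.005],[0,0,0.01],[0,0,0.015],[0,0,0.02],[0,0,0.02]], dr=[[0,0,0],[0,0,0],[0,0,0],[0,0,0],[0,0,0]])

```text
time: 9.1
ee_pos: [467.5, -230.4, 36.4]
orientation: [[-0.087, 0.996, -0.0], [0.996, 0.087, 0.0], [0.0, -0.0, -1.0]]
ft_force: [0.3, -0.3, -1.3]
width: 14.2
grip_force: 20.0
```

drive_tool(xyz=[[0,0,0.004],[0,0,0.008],[0,0,0.012],[0,0,0.014],[0,0,0.014]], dr=[[0,0,0],[0,0,0],[0,0,0],[0,0,0],[0,0,0]])

```text
time: 9.52
ee_pos: [467.5, -230.3, 32.2]
orientation: [[-0.087, 0.996, -0.0], [0.996, 0.087, 0.0], [0.0, -0.0, -1.0]]
ft_force: [0.2, -0.3, -1.5]
width: 14.0
grip_force: 20.0
```

drive_tool(xyz=[[0,0,0.002],[0,0,0.004],[0,0,0.004]], dr=[[0,0,0],[0,0,0],[0,0,0]])

```text
time: 9.77
ee_pos: [467.6, -230.4, 31.3]
orientation: [[-0.087, 0.996, 0.0], [0.996, 0.087, -0.0], [-0.0, 0.0, -1.0]]
ft_force: [-0.9, 0.7, -0.0]
width: 13.7
grip_force: 20.0
```

drive_tool(xyz=[[0,0,0.002],[0,0,0.003],[0,0,0.003]], dr=[[0,0,0],[0,0,0],[0,0,0]])

```text
time: 10.02
ee_pos: [467.7, -230.5, 31.2]
orientation: [[-0.087, 0.996, 0.0], [0.996, 0.087, -0.0], [-0.0, 0.0, -1.0]]
ft_force: [-6.4, 1.8, 20.4]
width: 13.7
grip_force: 20.0
```

drive_tool(xyz=[[0,0,0],[0,0,0],[0,0,0],[0,0,0],[0,0,0]], dr=[[0,0,0],[0,0,0],[0,0,0],[0,0,0],[0,0,0]], fingers=-0.2)

```text
time: 10.43
ee_pos: [467.6, -230.4, 30.2]
orientation: [[-0.088, 0.996, -0.0], [0.996, 0.088, 0.0], [0.0, -0.0, -1.0]]
ft_force: [0.7, 0.3, 0.3]
width: 37.4
grip_force: 0.0
```

drive_tool(xyz=[[0,0,-0.005],[0,0,-0.05],[0,0,-0.1],[0,0,-0.15],[0,0,-0.15]], dr=[[0,0,0],[0,0,0],[0,0,0],[0,0,0],[0,0,0]])

```text
time: 10.85
ee_pos: [468.9, -230.9, 77.7]
orientation: [[-0.087, 0.996, 0.003], [0.996, 0.087, -0.001], [-0.002, 0.003, -1.0]]
ft_force: [0.8, -0.5, 0.3]
width: 37.7
grip_force: 0.0
```

```bash
python3 - <<'E'
from plan import *
s=bot.state();print(s["ee_pos"],s["orientation"][:,1])
plan([(fx(0,123,115),4.96),(fx(0,243,115),4.96),(fx(0,243,47),4.96,30)],start=(s["ee_pos"]+[-1,.4,0],4.96))
E
```

```text
[ 468.90457552 -230.90994409   77.71470247] [0.99617428 0.08734163 0.00287052]
xyz [[-0.002,-0.0013,-0.1243],[-0.102,-0.0013,-0.1243],[-0.202,-0.0013,-0.1243],[-0.302,-0.0013,-0.1243],[-0.402,-0.0013,-0.1243]] dr [[0,0,0],[0,0,0],[0,0,0],[0,0,0],[0,0,0]]
xyz [[0,0,0.0756],[0,0,0.1511],[0,0,0.2267]] dr [[0,0,0],[0,0,0],[0,0,0]]
```

drive_tool(xyz=[[0,0,-0.12],[-0.1,0,-0.124],[-0.2,0,-0.124],[-0.3,0,-0.124],[-0.4,0,-0.124]], dr=[[0,0,0],[0,0,0],[0,0,0],[0,0,0],[0,0,0]], fingers=-1)

```text
time: 11.27
ee_pos: [478.0, -351.3, 112.3]
orientation: [[-0.088, 0.996, 0.0], [0.996, 0.088, -0.0], [-0.0, -0.0, -1.0]]
ft_force: [0.6, 1.0, -0.0]
width: 7.9
grip_force: 0.0
```

drive_tool(xyz=[[0,0,0],[0,0,0.07],[0,0,0.15],[0,0,0.22],[0,0,0.22]], dr=[[0,0,0],[0,0,0],[0,0,0],[0,0,0],[0,0,0]])

```text
time: 11.68
ee_pos: [475.9, -348.5, 42.4]
orientation: [[-0.088, 0.996, -0.005], [0.996, 0.088, 0.003], [0.004, -0.004, -1.0]]
ft_force: [-1.2, 0.6, -0.2]
width: 0.2
grip_force: 0.0
```

drive_tool(xyz=[[0,0,0],[0,0,0],[0,0,0]], dr=[[0,0,0],[0,0,0],[0,0,0]])

```text
time: 11.93
ee_pos: [478.8, -350.3, 47.8]
orientation: [[-0.088, 0.996, 0.002], [0.996, 0.088, -0.001], [-0.001, 0.001, -1.0]]
ft_force: [0.6, 0.0, 0.1]
width: 0.1
grip_force: 0.0
```

```bash
cat > inv.py <<'E'
from plan import *
s=bot.state();p=s["ee_pos"];a=np.radians(FQ[2]);d=p[:2]-FQ[:2]
print("fixture xy",d@[np.cos(a),np.sin(a)],d@[-np.sin(a),np.cos(a)],"z",p[2],s["ft_force"].round(1),s["width"],s["time"])
E
python3 inv.py; python3 - <<'E'
from rig import bot
import cv2,numpy as np
t=bot.get_image("top")["pixels"];sd=bot.get_image("side")["pixels"];w=bot.get_image("wrist")["pixels"]
o=np.zeros((600,800,3),np.uint8)
o[:400,:400]=cv2.resize(w[:300,100:400],(400,400),interpolation=cv2.INTER_CUBIC)
o[:240,400:]=cv2.resize(t[190:250,300:400],(400,240),interpolation=cv2.INTER_CUBIC)
o[260:580,400:]=cv2.resize(sd[130:210,145:245],(400,320),interpolation=cv2.INTER_CUBIC)
cv2.imwrite("pics/c4.png",o)
E
```

```text
fixture xy -0.9438891788340698 242.7075481712023 z 47.83778027880566 [0.6 0.  0.1] 0.13805984814867167 11.9333
```

View pics/c4.png

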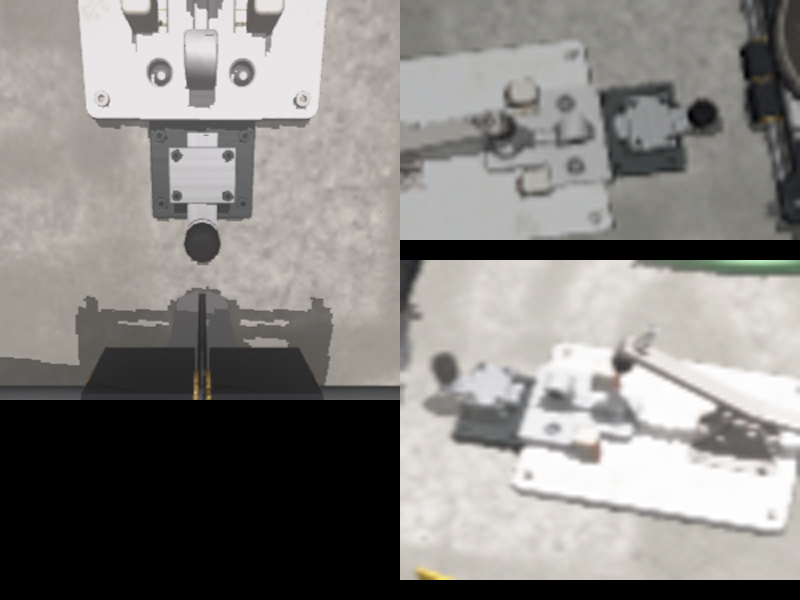

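The casting sits square over both dowels (holes at (159,72) and (243,72)). The shut fingers line up with the knob at (202,242). Pushing the gauge in small steps.

drive_tool(xyz=[[0.015,0,0],[0.03,0,0],[0.045,0,0],[0.055,0,0],[0.055,0,0]], dr=[[0,0,0],[0,0,0],[0,0,0],[0,0,0],[0,0,0]])

```text
time: 12.5
ee_pos: [476.7, -332.5, 46.6]
orientation: [[-0.088, 0.996, -0.0], [0.996, 0.088, 0.0], [0.0, 0.0, -1.0]]
ft_force: [-0.6, 0.4, -0.8]
width: 0.5
grip_force: 0.0
```

drive_tool(xyz=[[0.007,0,0],[0.014,0,0],[0.02,0,0],[0.025,0,0],[0.025,0,0]], dr=[[0,0,0],[0,0,0],[0,0,0],[0,0,0],[0,0,0]])

```text
time: 12.92
ee_pos: [476.0, -326.2, 46.6]
orientation: [[-0.087, 0.996, 0.0], [0.996, 0.087, -0.0], [-0.0, 0.0, -1.0]]
ft_force: [0.5, -5.4, -0.6]
width: 0.3
grip_force: 2.4
```

```bash
python3 inv.py
```

```text
fixture xy -0.22259019571045968 218.43683438875271 z 46.58480581753896 [ 0.5 -5.4 -0.6] 0.3040538529332173 12.9167
```

drive_tool(xyz=[[0.004,0,0],[0.008,0,0],[0.012,0,0],[0.015,0,0],[0.015,0,0]], dr=[[0,0,0],[0,0,0],[0,0,0],[0,0,0],[0,0,0]])

```text
time: 13.33
ee_pos: [475.7, -322.0, 46.6]
orientation: [[-0.087, 0.996, 0.0], [0.996, 0.087, -0.001], [-0.001, 0.0, -1.0]]
ft_force: [0.6, -5.8, -0.6]
width: 0.5
grip_force: 3.0
```

drive_tool(xyz=[[0.004,0,0],[0.008,0,0],[0.01,0,0],[0.012,0,0],[0.012,0,0]], dr=[[0,0,0],[0,0,0],[0,0,0],[0,0,0],[0,0,0]])

```text
time: 13.75
ee_pos: [475.3, -318.7, 46.6]
orientation: [[-0.087, 0.996, 0.0], [0.996, 0.087, -0.001], [-0.001, 0.0, -1.0]]
ft_force: [0.8, -7.2, -0.2]
width: -0.1
grip_force: 3.5
```

```bash
python3 inv.py
```

```text
fixture xy -0.1760567126494088 210.92602861036895 z 46.62355449860744 [ 0.8 -7.2 -0.2] -0.08668671338025524 13.75
```

drive_tool(xyz=[[0.003,0,0],[0.006,0,0],[0.008,0,0],[0.01,0,0],[0.01,0,0]], dr=[[0,0,0],[0,0,0],[0,0,0],[0,0,0],[0,0,0]])

```text
time: 14.17
ee_pos: [475.1, -315.9, 46.7]
orientation: [[-0.087, 0.996, 0.001], [0.996, 0.087, -0.001], [-0.001, 0.001, -1.0]]
ft_force: [-0.2, -8.5, -1.1]
width: 0.6
grip_force: 3.9
```

drive_tool(xyz=[[0.002,0,0],[0.004,0,0],[0.004,0,0]], dr=[[0,0,0],[0,0,0],[0,0,0]])

```text
time: 14.42
ee_pos: [475.0, -315.1, 46.7]
orientation: [[-0.087, 0.996, 0.001], [0.996, 0.087, -0.001], [-0.002, 0.001, -1.0]]
ft_force: [1.8, -8.8, -1.6]
width: 0.3
grip_force: 4.6
```

drive_tool(xyz=[[0.002,0,0],[0.004,0,0],[0.004,0,0]], dr=[[0,0,0],[0,0,0],[0,0,0]])

```text
time: 14.67
ee_pos: [475.0, -314.8, 46.8]
orientation: [[-0.086, 0.996, 0.001], [0.996, 0.086, -0.003], [-0.003, 0.001, -1.0]]
ft_force: [1.8, -14.0, -3.4]
width: 0.6
grip_force: 7.1
```

The force jumped past 8.4 N after about 16 mm of travel, so the gauge is at its stop. Backing off to let it snap out.

drive_tool(xyz=[[-0.03,0,0],[-0.06,0,0],[-0.1,0,0],[-0.12,0,0],[-0.12,0,0]], dr=[[0,0,0],[0,0,0],[0,0,0],[0,0,0],[0,0,0]])

```text
time: 15.08
ee_pos: [477.7, -349.5, 46.2]
orientation: [[-0.086, 0.996, -0.0], [0.996, 0.086, 0.0], [0.0, -0.0, -1.0]]
ft_force: [-0.1, 0.5, -0.5]
width: 0.7
grip_force: 0.0
```

drive_tool(xyz=[[0,0,-0.1],[0,0,-0.2],[0,0,-0.3],[0,0,-0.35],[0,0,-0.35]], dr=[[0,0,0],[0,0,0],[0,0,0],[0,0,0],[0,0,0]])

```text
time: 15.5
ee_pos: [479.6, -348.6, 155.1]
orientation: [[-0.088, 0.996, 0.004], [0.996, 0.088, -0.002], [-0.003, 0.004, -1.0]]
ft_force: [0.7, 0.1, -0.7]
width: 0.3
grip_force: 0.0
```

```bash
python3 - <<'E'
from rig import bot
import cv2,numpy as np
t=bot.get_image("top")["pixels"];sd=bot.get_image("side")["pixels"]
o=np.zeros((600,800,3),np.uint8)
o[:400,:400]=cv2.resize(t[190:250,320:380],(400,400),interpolation=cv2.INTER_CUBIC)
o[:400,400:]=cv2.resize(sd[130:210,145:225],(400,400),interpolation=cv2.INTER_CUBIC)
cv2.imwrite("pics/c5.png",o)
E
python3 inv.py; python3 - <<'E'
from plan import *
plan([(fx(0,130,155),4.96),(fx(0,56,155),4.96),(fx(0,56,135),4.96)])
E
```

```text
fixture xy -0.2911657497663569 240.30734549573586 z 151.53318553329467 [ 0.  -0.1 -0.6] 0.5274383623647161 15.6
xyz [[0.1226,-0.0002,-0.0039],[0.2451,-0.0003,-0.0077],[0.3677,-0.0005,-0.0116],[0.491,-0.0003,-0.0116],[0.6144,-0.0002,-0.0116]] dr [[0,0,0.0001],[0,0,0.0001],[0.0001,0,0.0002],[0.0001,0,0.0002],[0.0001,0,0.0002]]
xyz [[0,0,0.0667]] dr [[0,0,0]]
```

View pics/c5.png

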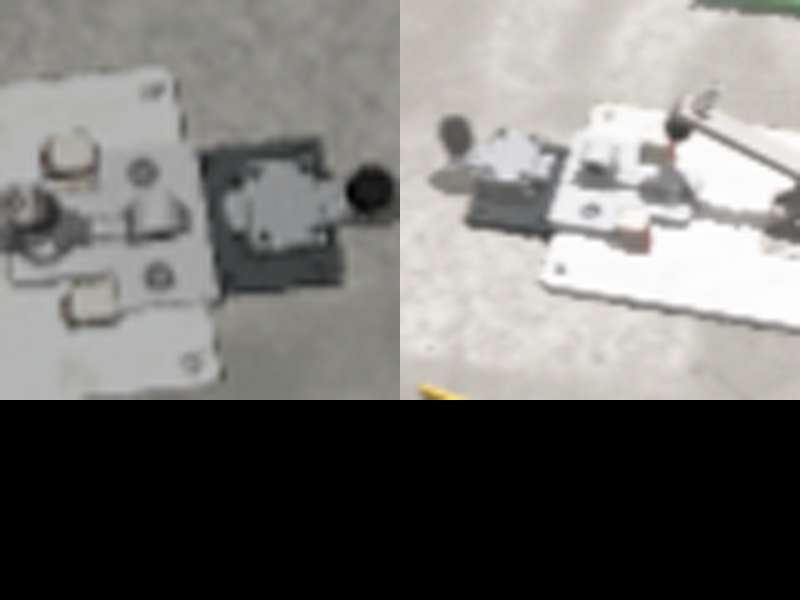

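The gauge knob is back out (same pixel as at the start, about 375.5 px), the casting is seated and the arm is raised. Now the clamp.

drive_tool(xyz=[[0.122,0,-0.005],[0.245,0,-0.008],[0.368,0,-0.012],[0.491,0,-0.012],[0.6144,0,-0.012]], dr=[[0,0,0],[0,0,0],[0,0,0],[0,0,0],[0,0,0]])

```text
time: 16.02
ee_pos: [460.5, -162.8, 153.7]
orientation: [[-0.087, 0.996, -0.002], [0.996, 0.087, 0.001], [0.001, -0.002, -1.0]]
ft_force: [1.7, 0.3, 0.1]
width: 0.3
grip_force: 0.0
```

drive_tool(xyz=[[0,0,0],[0,0,0],[0,0,0.03],[0,0,0.04],[0,0,0.04]], dr=[[0,0,0],[0,0,0],[0,0,0],[0,0,0],[0,0,0]])

```text
time: 16.43
ee_pos: [460.9, -165.5, 141.4]
orientation: [[-0.086, 0.996, -0.002], [0.996, 0.086, 0.001], [0.001, -0.002, -1.0]]
ft_force: [-0.1, -0.2, -0.4]
width: 0.4
grip_force: 0.0
```

```bash
python3 inv.py; python3 - <<'E'
import numpy as np
for t in np.arange(.55,.03,-.07): print(round(t,2),(-24.5+102.5*np.cos(t)-16*np.sin(t)).round(1),(50+102.5*np.sin(t)+16*np.cos(t)).round(1))
E
```

```text
fixture xy 0.9693874032376657 57.015780737289155 z 141.3946803093773 [-0.1 -0.2 -0.4] 0.44322540745462125 16.4333
0.55 54.5 117.2
0.48 59.0 111.5
0.41 63.1 105.5
0.34 66.8 99.3
0.27 70.0 92.8
0.2 72.8 86.0
0.13 75.1 79.2
0.06 76.9 72.1
```

drive_tool(xyz=[[0,0.003,0.02],[0,0.003,0.04],[0,0.003,0.05],[0,0.003,0.06],[0,0.003,0.065]], dr=[[0,0,0],[0,0,0],[0,0,0],[0,0,0],[0,0,0]])

```text
time: 16.85
ee_pos: [462.5, -164.8, 123.0]
orientation: [[-0.087, 0.996, -0.001], [0.996, 0.087, 0.0], [0.0, -0.001, -1.0]]
ft_force: [0.3, -0.1, -0.4]
width: 0.4
grip_force: 0.1
```

drive_tool(xyz=[[-0.004,0,0.01],[-0.008,0,0.02],[-0.013,0,0.03],[-0.017,0,0.04],[-0.02,0,0.045]], dr=[[0,0,0],[0,0,0],[0,0,0],[0,0,0],[0,0,0]])

```text
time: 17.27
ee_pos: [463.7, -171.7, 110.3]
orientation: [[-0.087, 0.996, 0.001], [0.996, 0.087, -0.001], [-0.001, 0.001, -1.0]]
ft_force: [-0.1, -2.7, 5.6]
width: 0.6
grip_force: 2.8
```

```bash
python3 inv.py
```

```text
fixture xy -1.2931515053447207 63.44982204187121 z 110.28657546714241 [-0.1 -2.7  5.6] 0.5780218231892825 17.2667
```

drive_tool(xyz=[[-0.005,-0.002,0.012],[-0.01,-0.003,0.024],[-0.015,-0.003,0.036],[-0.019,-0.003,0.048],[-0.023,-0.003,0.06]], dr=[[0,0,0],[0,0,0],[0,0,0],[0,0,0],[0,0,0]])

```text
time: 17.68
ee_pos: [463.1, -177.9, 91.8]
orientation: [[-0.087, 0.996, 0.0], [0.996, 0.087, -0.0], [-0.0, 0.0, -1.0]]
ft_force: [0.8, -1.2, 2.6]
width: 0.6
grip_force: 1.8
```

drive_tool(xyz=[[-0.004,0,0.012],[-0.008,0,0.024],[-0.011,0,0.034],[-0.013,0,0.042],[-0.013,0,0.042]], dr=[[0,0,0],[0,0,0],[0,0,0],[0,0,0],[0,0,0]])

```text
time: 18.1
ee_pos: [463.0, -181.5, 78.9]
orientation: [[-0.087, 0.996, -0.001], [0.996, 0.087, 0.0], [0.001, -0.001, -1.0]]
ft_force: [0.6, 0.7, 1.2]
width: 0.5
grip_force: 0.3
```

```bash
python3 inv.py
```

```text
fixture xy 0.26237708206006705 73.1295987039414 z 78.90671537526495 [0.6 0.7 1.2] 0.5463789113348881 18.1
```

Continuing down until the pad bears on the boss.

drive_tool(xyz=[[-0.003,0,0.006],[-0.006,0,0.012],[-0.009,0,0.017],[-0.01,0,0.017],[-0.01,0,0.017]], dr=[[0,0,0],[0,0,0],[0,0,0],[0,0,0],[0,0,0]])

```text
time: 18.52
ee_pos: [463.4, -184.5, 74.3]
orientation: [[-0.088, 0.996, -0.0], [0.996, 0.088, 0.0], [0.0, -0.0, -1.0]]
ft_force: [0.1, 0.0, 1.0]
width: 0.6
grip_force: 0.3
```

drive_tool(xyz=[[0,0,0.004],[0,0,0.006],[0,0,0.006]], dr=[[0,0,0],[0,0,0],[0,0,0]])

```text
time: 18.77
ee_pos: [463.6, -184.7, 73.3]
orientation: [[-0.087, 0.996, 0.0], [0.996, 0.087, -0.0], [-0.0, 0.0, -1.0]]
ft_force: [-6.5, 2.5, 20.7]
width: -0.0
grip_force: 10.2
```

drive_tool(xyz=[[0,0,0.001],[0,0,0.001]], dr=[[0,0,0],[0,0,0]])

```text
time: 18.93
ee_pos: [463.6, -184.7, 73.3]
orientation: [[-0.087, 0.996, 0.0], [0.996, 0.087, -0.001], [-0.001, 0.0, -1.0]]
ft_force: [-8.9, 4.2, 23.6]
width: 0.6
grip_force: 12.4
```

drive_tool(xyz=[[0,0,-0.03],[0,0,-0.1],[0,0,-0.2],[0,0,-0.3],[0,0,-0.4]], dr=[[0,0,0],[0,0,0],[0,0,0],[0,0,0],[0,0,0]])

```text
time: 19.35
ee_pos: [463.2, -184.5, 193.7]
orientation: [[-0.087, 0.996, -0.0], [0.996, 0.087, 0.0], [0.0, -0.0, -1.0]]
ft_force: [-0.0, -0.2, -0.3]
width: 0.3
grip_force: 0.0
```

drive_tool(xyz=[[-0.12,0,0],[-0.24,0,0],[-0.36,0,0],[-0.48,0,0],[-0.6,0,0]], dr=[[0,0,0],[0,0,0],[0,0,0],[0,0,0],[0,0,0]])

```text
time: 19.77
ee_pos: [479.0, -365.9, 192.5]
orientation: [[-0.087, 0.996, 0.0], [0.996, 0.087, -0.001], [-0.001, 0.0, -1.0]]
ft_force: [0.0, 0.5, -0.5]
width: 0.2
grip_force: 0.0
```

drive_tool(xyz=[[0,0,0],[0,0,0],[0,0,0],[0,0,0]], dr=[[0,0,0],[0,0,0],[0,0,0],[0,0,0]])

```text
time: 20.1
ee_pos: [479.4, -362.8, 192.3]
orientation: [[-0.089, 0.996, -0.0], [0.996, 0.089, 0.0], [0.0, -0.0, -1.0]]
ft_force: [-0.7, 1.0, 0.4]
width: 0.8
grip_force: 0.0
```

```bash
python3 - <<'E'
from plan import *
import cv2,fit
W=bot.get_image("wrist")
t=bot.get_image("top")["pixels"];sd=bot.get_image("side")["pixels"]
o=np.zeros((600,800,3),np.uint8)
o[:300,:400]=cv2.resize(W["pixels"],(400,300),interpolation=cv2.INTER_AREA)
o[:300,400:]=cv2.resize(t[180:255,290:390],(400,300),interpolation=cv2.INTER_CUBIC)
o[300:,:]=cv2.resize(sd[130:205,140:340],(800,300),interpolation=cv2.INTER_CUBIC)
cv2.imwrite("pics/c6.png",o)
# predicted side pixels of arm end top (x0) for joint values, in the crop
for th in(0.0,.06,.1,.2):
    dy,dz=113.5,16
    X=np.array([fx(0,-24.5+dy*np.cos(th)-dz*np.sin(th),50+dy*np.sin(th)+dz*np.cos(th))])
    print(th,(fit.proj("side",X)-[140,130])*4+[0,300],(fit.proj("top",X)-[290,180])*4+[400,0])
E
```

```text
0.0 [[217.64000259 420.75675079]] [[566.56508909 168.43795263]]
0.06 [[218.24914562 415.68705195]] [[566.24371188 166.97160154]]
0.1 [[218.9739083  412.36391091]] [[565.66787106 166.03675718]]
0.2 [[221.90933885 404.29766314]] [[562.94829007 163.86333245]]
```

View pics/c6.png

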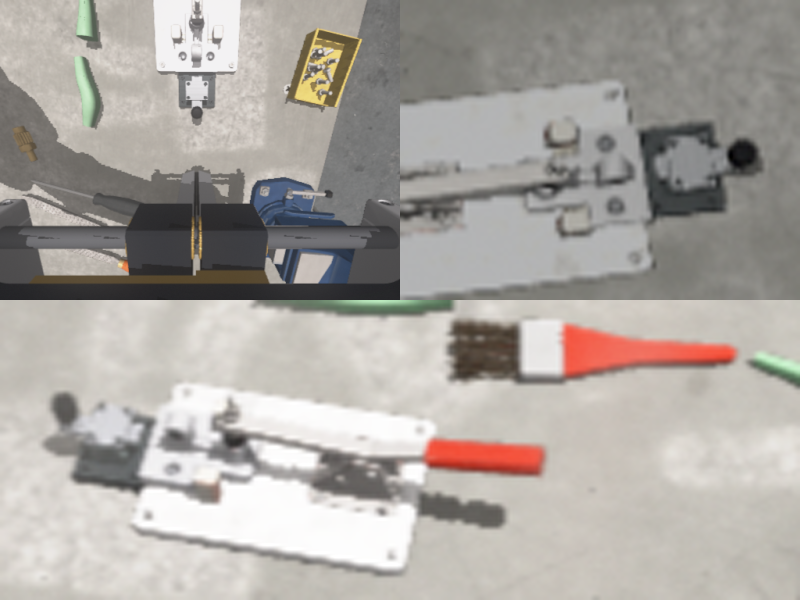

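```bash
python3 - <<'E'
from plan import *
import cv2,fit
sd=bot.get_image("side")["pixels"]
k=8;o=cv2.resize(sd[150:205,155:250],None,fx=k,fy=k,interpolation=cv2.INTER_CUBIC)
f=lambda X:(fit.proj("side",np.array([X]))[0]-[155,150]+.5)*k-.5
print("boss",f(fx(0,79.5,43)),"button/dowel",f(fx(21,124,24.5)),f(fx(-65,-57,12)))
for th in(.06,.1,.15):
    g=lambda dy,dz:f(fx(0,-24.5+dy*np.cos(th)-dz*np.sin(th),50+dy*np.sin(th)+dz*np.cos(th)))
    print(th,"end",g(113.5,16),"tip",g(102.5,16),"hinge-side handle",g(-60,16))
cv2.imwrite("pics/c7.png",o);print(o.shape)
E
```

```text
boss [350.84513342 124.44595773] button/dowel [252.13152333  86.52541304] [687.70689909 380.81268587]
0.06 end [319.99829124  74.87410391] tip [350.27669776  80.65128611] hinge-side handle [799.75942828 166.41351496]
0.1 end [321.44781659  68.22782181] tip [351.84371699  74.70023484] hinge-side handle [800.89890299 170.32071647]
0.15 end [323.98114963  60.0683071 ] tip [354.45393404  67.40613189] hinge-side handle [801.93399248 175.15901141]
(440, 760, 3)
```

View pics/c7.png

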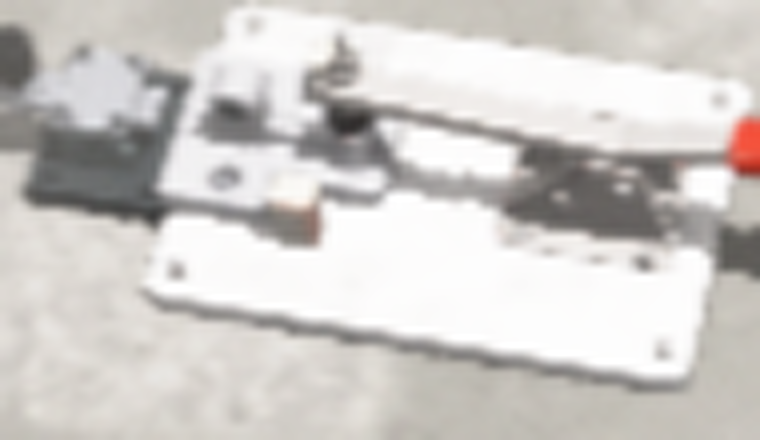

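The black pad at (350,118) sits on the boss (predicted boss top at (351,124)). The finger height at 20 N corresponds to a hinge angle of about 0.065 rad. The gauge is out and the tool is clear, so I'm handing in.

```bash
python3 -c "
from rig import bot
print(bot.job_done())"
```

```text
the job is handed in; nothing more can be done
None
```

The casting is loaded over both dowels, the seat gauge went in to its stop and snapped back out, and the clamp arm was then brought down onto the boss; the job is handed in after about 20 s, with no verdict returned and the hinge angle (about 0.065 rad) estimated from tool height rather than measured.

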